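Open the two-dial lock of a bench tool safe

TASK

Unlock the tool safe on the bench: set its left dial to four dots and its right dial to two dots, then slide the bolt fully open to the left and let go. The lock is worn, so each dial catches a little to one side of its dots: turn slowly near the mark, feel for the catch and stop there without straining the dial, never force the bolt, and leave the things lying on and beside the safe where they are.

Things in the scene. Friction and masses are not known exactly. Their poses are not given: they have to be found in the camera images.
- safe: grey steel tool safe, 220 (x) x 300 (y) x 80 mm high, fixed to the bench; origin at its underside's centre, x away from the robot, y to its left. On the lid a flat lock case 96 x 236 mm, 16 mm thick (top 96 mm above the bench) with two black dials, axes at x = 0, y = +60 (left) and -60 mm (right). The bolt runs along y in front of the case.
- dial_left (a joint): left dial's angle (rad), growing clockwise seen from above, -0.3 to 3.44. At 0 its pointer shows the safe's +y, at one dot; one to six dots follow clockwise every 0.628 rad: four dots = 1.885. Pointer direction in the safe's frame, from +x towards +y: pi/2 - value. Starts 0.6 to 1.5 rad short of four dots; turn clockwise. Friction 0.12 N m. The true catch lies up to 0.18 rad before or after the dots.
- dial_right (a joint): right dial's angle, counted as the left one's; its code, two dots, is at 0.628. It starts 0.6 to 1.5 rad beyond two dots and is to be turned back, counter-clockwise. Its true catch too lies up to 0.18 rad to either side of the dots.
- dial_left_grip (a point): point on the left dial's axis in its grip bar, 30 mm above the case. The dial: a round skirt 48 mm across, 8 mm high, and on it an upright bar 44 mm long and 14 mm thick, from 8 to 42 mm above the case; a white line at one end of the bar is the pointer (this point's y axis)
- dial_right_grip (a point): the same point on the right dial
- pawl_left: brass spring pawl (2 N) in the case before the left dial; only its 4 mm pin shows, in a dark slot. Origin at its nose: x = -30 mm in the safe's frame when out, blocking the bolt; -24 mm once dropped into the gate of the hidden wheel under the dial. It then stops the dial dead, with 0.03 rad play either way; further twist bears on it 24 mm from the dial axis. It must never bear over 18 N (0.43 N m over the friction).
- pawl_right: the same pawl of the right dial
- bolt (a joint): travel of the steel bolt along the safe's +y (m): 0 locked, 0.024 fully open at its stop. Sliding friction 3 N. Blocked by the pawls (1 mm of play) until both have dropped; when it is open it keeps them in.
- bolt_tab (a point): point in the bolt's upright steel tab, on its centre line, 10 mm below its top; the tab is 20 mm (x) x 14 mm (y), its top 130 mm above the bench, free above the case's top at 96 mm; when locked at x = -56.5, y = 0 mm of the safe. It can be pinched across y or pushed.
- bearing: steel bearing ring, 42 mm across, 13 mm high, lying on the lid behind the left dial; origin at its underside. Bystander.
- cap_nut: brass nut, 26 mm across, 19 mm high, on the lid behind the right dial; origin at its underside. Bystander.
- screwdriver: screwdriver lying on the bench left of the safe. Bystander.
- wrench: open spanner lying on the bench right of the safe. Bystander.

How it is judged:
On the way:
1. both dials stand in their catches (both pawls dropped at least 4.5 mm) while the bolt is still shut (x of each of pawl_left, pawl_right in the frame of safe above -0.0255 m and value of joint bolt below 0.004 m), for 0.2 s.
At the end, for the whole second after the job is handed in: the bolt is slid at least 20 of its 24 mm open and at rest, both pawls are in their gates, the left dial stands at four dots and the right dial at two dots (within 0.26 rad) (value of joint bolt above 0.02 m and velocity of joint bolt below 0.005 m/s and x of each of pawl_left, pawl_right in the frame of safe above -0.0255 m and value of joint dial_left between 1.62 and 2.15 rad and value of joint dial_right between 0.36 and 0.89 rad); the robot touches nothing.
It fails at once if a dial or the bolt is strained: more than 18 N on a pawl (contact force between any of pawl_left, pawl_right and anything else above 18 N).
It fails at once if a thing on or beside the safe (bearing, nut, screwdriver, spanner) is moved by more than 25 mm (distance of any of bearing, cap_nut, screwdriver, wrench from where it was at the start of the episode above 0.025 m).
It also fails if it takes over 72 s, if anything falls off the work surface, if the arm or the gripper's body presses on something with over 40 N, if the wrist force passes 120 N, or if a joint passes its speed limit or range.

ROBOT

A 7-joint arm with a two-finger parallel gripper is mounted at the origin on the work surface. World frame = base frame: x ahead of the robot, y to its left, z up, the work surface at z = 0. Lengths are in m, angles in rad, forces in N, time in s.
With the tool pointing down it reaches from about 0.425 to 0.975 m from the base axis. Payload 16.7 kg.
Tool frame: the origin (TCP) lies on the centre line of the jaws, within the pads' length; the fingertips stand 11 mm ahead of it and the grasp point (between the pads) lies 8 mm behind it (r.tip_extent is the y of the fingertips in the tool frame, in m); y points along the fingers, x is the direction in which the jaws open and shut, and the axes are right-handed (so a half turn about y gives the same grasp; the last joint's range is limited). The gripper opens to 85 mm and grips with 20 to 120 N. Pads are 22 mm wide; open, the fingers measure 114 mm over their backs; the gripper's body (76 mm by 85 mm) begins 54 mm behind the grasp point. The pads swing forward as they close: fully open they stand 13 mm farther back than shut.
Start: joints at [-1.357, 0.426, 0.074, 1.606, -0.034, 1.111, -0.067], TCP at [0.24, 0.631, 0.242] pointing down, gripper open.
Joint ranges: [-2.85, 2.85], [-0.5, 2.14], [-1.23, 1.37], [0.21, 2.46], [-1.02, 4.16], [0.16, 2.05], [-2.73, 2.73]. Speed limits (rad/s): [1.89, 1.89, 2.39, 2.39, 3.01, 3.01, 3.01].

INTERFACE

Orientations are given as a 3x3 rotation matrix whose columns are the frame's x, y, z axes.
In Python, from cell import r, optics gives the robot as it stands. The module is installed in compiled form; this text tells all that it offers.
- The arm moves only by the tool servo_tool, never from a script. Its argument "motion" is a list of rows, each a list of 7 numbers: the closure, from 0 (fully open) to 1 (shut), then the shift along the world's x, y, z in mm, then the turn, a rotation vector about the world's x, y, z in degrees. A call has 1 to 12 rows; each row is the pose to reach, as a shift and turn from the pose measured when the call began; what a row does not reach only later rows make up. A row lasts 1/10 s, in which the tool goes at most 50 mm and 8.59 degrees, less where a joint would pass 70% of its speed; a pose out of reach is approached as far as the arm can. A call with a gripper value outside its range is refused whole. The fingers move at their own pace and stop on an object; "force" is the grip in N (left out, the last holds). Time passes only in rows, so rows that repeat a pose let the fingers close. It gives the time, the measured TCP pose, the force and the opening at its end, in the units of the state.
- r.get_state(): the state, without advancing time (a new reading comes with each control period).
- optics.camera(name): name is "scene" or "top" or "wrist"; returns a dict with "pixels" (480x640x3 uint8, red, green, blue), "fx", "fy", "cx", "cy" (pixels), "T" (4x4, takes a point from camera to world coordinates); the wrist camera has in their place "T_tool_cam" (4x4, takes a point from camera to tool coordinates, whose origin is the TCP and whose axes are the tool frame's). Camera axes: x right, y down, z forward; pixel columns grow to the right and rows downward; lengths in m; the calibration is good to about 2 mm. A picture is of the moment at which its call begins: read the wrist's pose just before it. There is no depth.
- r.hand_in(): hands the job in, once; it reports no verdict.
Trained networks look in the newest picture that a camera, given by its name, has taken for a name from the list of things; names that differ only in an ending like _2 or _b are one class to them, and where a whole thing is asked for, a point or a joint stands for the part that bears it (a point fixed in the world has none). Each returns a list of dicts, best first, with "confidence" (0 to 1); they miss things now and then, are a little off and sometimes report something else, mostly with a low value. They report only what shows in the picture. A call takes as long as a camera call.
- optics.boxes_of(target, camera): "bbox" ([centre column, centre row, width, height] in pixels, round what is visible of it).
- optics.cut_out(target, camera): "mask" (480x640 bool, what is visible of it) and "bbox" ([centre column, centre row, width, height] in pixels, round what is visible of it).
The state is a dict: "clock": time; "q": joint angles; "qd": joint speeds; "tau": joint torques, N m; "tool_pos": TCP position; "ee_rot": TCP orientation; "ft_force": force on the tool from outside, world axes, zero at the start; "moment": the same for the moment, N m; "opening": opening from 0.0 (shut) to 1.0 (fully open).
Only numpy, scipy, OpenCV 4.12 (cv2) and the standard library are available. Lean on these libraries where they do the work, as an engineer would, in place of code of your own. Each camera call takes 0.05 s, during which the arm holds its last target. There are 200 camera calls.

## Working session

There is one attempt and no reset: what is moved stays moved. The work goes in short steps, Python scripts to look and compute and a tool call to move; the robot and the scene stay as the last step left them, time stands still between calls to the robot, and variables do not carry over. Pictures are saved under pics/ and viewed, about 8 in all and at most 12, crops included, and the job is handed in when it is done.

Besides the shell and the picture viewer there is one more tool, called after "Emit:" as a command line: name --pt "numbers of a row" for each row, then --argument value for the rest. servo_tool: Moves the arm, as the interface text tells. Its arguments: {"type":"object","properties":{"motion":{"type":"array"},"force":{"type":"number"}},"required":["motion"]}

```bash
mkdir -p pics
python3 - <<'E'
from cell import r,optics
import cv2,numpy as np
s=r.get_state();print(s['clock'],s['tool_pos'],np.round(s['ee_rot'],3).tolist(),s['opening'],r.tip_extent)
ims=[]
for c in("scene","top"):
    d=optics.camera(c);print(c,d['fx'],d['cx'],d['cy'],np.round(d['T'],4).tolist())
    cv2.imwrite(f'pics/{c}0.png',d['pixels'][:,:,::-1])
    for n in("safe","dial_left","dial_right","bolt_tab","bearing","cap_nut","pawl_left","pawl_right"):
        b=optics.boxes_of(n,c);print(n,[(np.round(x['bbox']).tolist(),round(x['confidence'],2)) for x in b[:2]])
E
```

```text
0.0 [0.2400903  0.63046193 0.24163022] [[0.356, -0.0, -0.935], [0.935, -0.001, 0.356], [-0.001, -1.0, -0.0]] 0.9996661044278007 0.011
scene 467.70019334855215 320.00022032314325 239.3575278206908 [[0.0938, 0.5869, -0.8042, 1.1804], [0.9956, -0.0563, 0.0751, -0.0418], [-0.0012, -0.8077, -0.5896, 0.5179], [0.0, 0.0, 0.0, 1.0]]
safe [([287.0, 267.0, 212.0, 152.0], 0.57)]
dial_left [([313.0, 217.0, 29.0, 35.0], 0.57)]
dial_right [([238.0, 227.0, 33.0, 39.0], 0.92)]
bolt_tab [([397.0, 246.0, 66.0, 64.0], 0.63), ([251.0, 212.0, 98.0, 35.0], 0.57)]
bearing [([329.0, 259.0, 26.0, 26.0], 0.69)]
cap_nut [([218.0, 282.0, 19.0, 20.0], 0.5)]
pawl_left [([312.0, 215.0, 36.0, 35.0], 0.47)]
pawl_right []
top 473.45754423352975 320.97992116352987 229.76857087827938 [[0.0139, -0.9888, 0.1486, 0.5063], [-0.9999, -0.0146, -0.0034, 0.0429], [0.0055, -0.1485, -0.9889, 0.8803], [0.0, 0.0, 0.0, 1.0]]
safe [([379.0, 263.0, 198.0, 162.0], 0.69), ([425.0, 204.0, 13.0, 16.0], 0.52)]
dial_left [([344.0, 268.0, 29.0, 25.0], 0.74)]
dial_right [([414.0, 254.0, 29.0, 30.0], 0.92), ([480.0, 234.0, 36.0, 97.0], 0.43)]
bolt_tab [([389.0, 292.0, 124.0, 29.0], 0.71)]
bearing [([334.0, 219.0, 20.0, 24.0], 0.92)]
cap_nut [([426.0, 205.0, 17.0, 11.0], 0.76)]
pawl_left []
pawl_right []
```

View pics/top0.png

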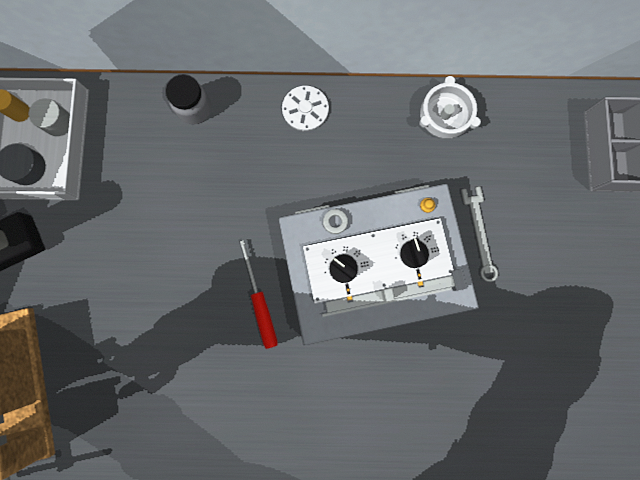

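View pics/scene0.png

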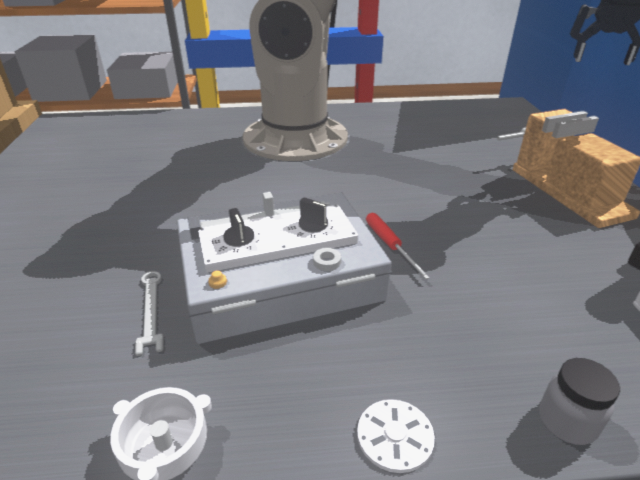

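The top view shows the safe at about (379,263), turned so its left side is nearer the robot. Left dial is at (344,268) with its pointer up-left, right dial at (414,254) with its pointer up, and the tab at (390,295). I'll fit the pose from the lid corners, then look with the wrist camera.

```bash
cat > h.py <<'E'
import numpy as np,cv2
from scipy.optimize import least_squares
from cell import r,optics
def Rz(a):c,s=np.cos(a),np.sin(a);return np.array([[c,-s,0],[s,c,0],[0,0,1.]])
def proj(P,d,T):
    q=(np.linalg.inv(T)@np.c_[P,np.ones(len(P))].T)[:3]
    return np.c_[d['fx']*q[0]/q[2]+d['cx'],d['fy']*q[1]/q[2]+d['cy']]
def world(P,p):return np.asarray(P)@Rz(p[2]).T+[p[0],p[1],0]
def fit(views,p0):  # views: list of (P,uv,d,T)
    f=lambda p:np.concatenate([(proj(world(P,p),d,T)-uv).ravel() for P,uv,d,T in views])
    s=least_squares(f,p0,loss='soft_l1');return s.x,f(s.x)
E
python3 - <<'E'
from h import *
d=optics.camera('top')
P=[[.11,.15,.08],[.11,-.15,.08],[-.11,-.15,.08],[-.11,.15,.08],[0,.06,.096],[0,-.06,.096]]
uv=np.array([[280,216],[447,184],[478,307],[303,344],[344,268],[414,254]])
P=np.array(P);P[4:,2]=.105
p,e=fit([(P,uv,d,d['T'])],[.5,-.07,.2]);print(p,e.reshape(-1,2).round(1).tolist())
W=world([[0,.06,.126],[0,-.06,.126],[-.0565,0,.12],[0,0,.1]],p);print(W.round(4).tolist(),np.hypot(W[:,0],W[:,1]))
im=d['pixels'][175:355,265:495,::-1];cv2.imwrite('pics/c1.png',cv2.resize(im,(767,600),interpolation=cv2.INTER_CUBIC))
w=optics.camera('wrist');print(w['fx'],w['T_tool_cam'].round(3).tolist())
E
```

```text
[ 0.5732323  -0.0557178   0.21162208] [[-1.9, 0.0], [0.9, -1.2], [0.9, 1.6], [-0.4, 0.9], [-0.8, -0.4], [0.6, -0.7]]
[[0.5606, 0.0029, 0.126], [0.5858, -0.1144, 0.126], [0.518, -0.0676, 0.12], [0.5732, -0.0557, 0.1]] [0.56063727 0.59689643 0.52238325 0.5759338 ]
372.56927069442446 [[1.0, -0.001, -0.001, 0.001], [0.001, -0.281, 0.96, -0.131], [-0.001, -0.96, -0.281, 0.072], [0.0, 0.0, 0.0, 1.0]]
```

View pics/c1.png

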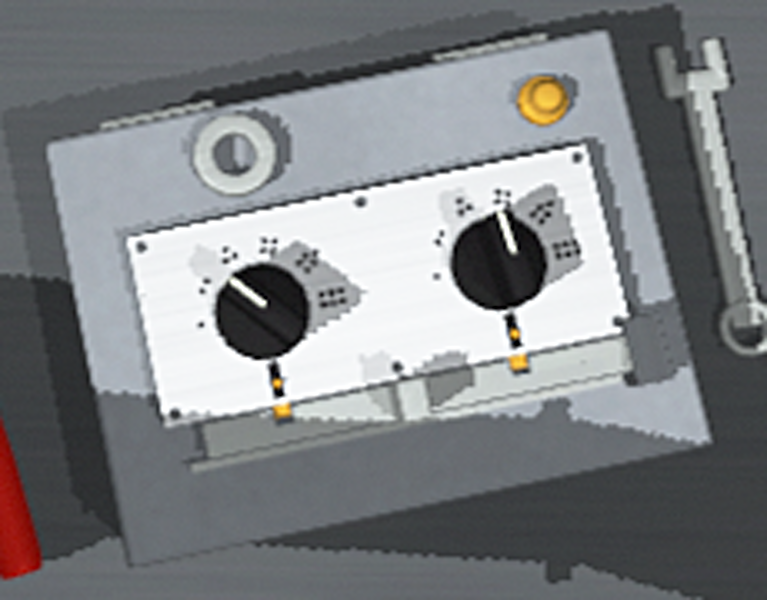

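Left pointer goes from (265,303) to (231,279) in the crop, so its dial value is about 0.83. Right pointer goes from (514,252) to (500,211), value about 1.45. Both fall inside the stated start ranges. Next I hover over the left dial.

Emit:
servo_tool --pt "0 320 -628 -30 0 0 -104" --pt "0 320 -628 -30 0 0 -104" --pt "0 320 -628 -30 0 0 -104" --pt "0 320 -628 -30 0 0 -104" --pt "0 320 -628 -30 0 0 -104" --pt "0 320 -628 -30 0 0 -104" --pt "0 320 -628 -30 0 0 -104" --pt "0 320 -628 -30 0 0 -104" --pt "0 320 -628 -30 0 0 -104" --pt "0 320 -628 -30 0 0 -104" --pt "0 320 -628 -30 0 0 -104" --pt "0 320 -628 -30 0 0 -104" --force 40

```text
clock: 2.2
tool_pos: [0.513, 0.0949, 0.2172]
ee_rot: [[0.826, 0.001, 0.564], [-0.564, 0.001, 0.826], [0.0, -1.0, 0.001]]
ft_force: [1.0, 0.8, -0.1]
opening: 1.001
```

Emit:
servo_tool --pt "0 48 -92 -5 0 0 -0.9" --pt "0 48 -92 -5 0 0 -0.9" --pt "0 48 -92 -5 0 0 -0.9" --pt "0 48 -92 -5 0 0 -0.9"

```text
clock: 2.6
tool_pos: [0.5613, 0.001, 0.212]
ee_rot: [[0.815, 0.001, 0.579], [-0.579, 0.0, 0.815], [0.001, -1.0, 0.001]]
ft_force: [0.3, -0.1, 0.3]
opening: 1.001
```

Run:
```python
from h import *
s=r.get_state();w=optics.camera('wrist');print(s['tool_pos'],np.linalg.norm(s['qd']),s['q'].round(2) if hasattr(s['q'],'round') else s['q'],s['ft_force'],s['moment'])
np.savez('w1.npz',pos=s['tool_pos'],R=s['ee_rot'],fx=w['fx'],fy=w['fy'],cx=w['cx'],cy=w['cy'],T=w['T_tool_cam'])
cv2.imwrite('pics/w1.png',w['pixels'][:,:,::-1])
```

```text
[0.56131257 0.00104626 0.21204777] 0.06909484112405069 [-0.66  0.32  0.67  1.93 -0.24  0.97 -0.5 ] [ 0.30335609 -0.0753833   0.34849156] [ 0.02050397 -0.02192951  0.0243214 ]
```

View pics/w1.png

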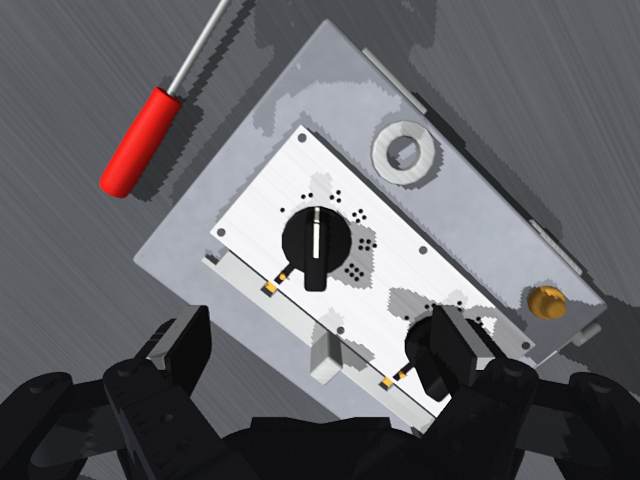

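The wrist view shows the left dial bar running upright at column 316, with rows 222–291 on its top. Lid corners are at (326,20), (134,258) and (605,307), and case corners at (302,125) and (210,232). I refit with these.

Run:
```python
from h import *
z=np.load('w1.npz');T=np.eye(4);T[:3,:3]=z['R'];T[:3,3]=z['pos'];T=T@z['T']
d={k:float(z[k]) for k in('fx','fy','cx','cy')}
P=np.array([[.11,.15,.08],[-.11,.15,.08],[.11,-.15,.08],[.048,.118,.096],[-.048,.118,.096]])
uv=np.array([[326,20],[134,258],[605,307],[302,125],[210,232]])
p,e=fit([(P,uv,d,T)],[.573,-.056,.21]);print(p,e.reshape(-1,2).round(1).tolist())
t=optics.camera('top')
P2=np.array([[.11,.15,.08],[.11,-.15,.08],[-.11,-.15,.08],[-.11,.15,.08]]);uv2=np.array([[280,216],[447,184],[478,307],[303,344]])
p,e=fit([(P,uv,d,T),(P2,uv2,t,t['T'])],p);print(p)
print(world([[0,.06,.126],[0,-.06,.126],[-.0565,0,.12]],p).round(4).tolist())
def ray(u,v,h):
    q=T[:3,:3]@np.array([(u-d['cx'])/d['fx'],(v-d['cy'])/d['fy'],1]);return T[:3,3]+q*(h-T[2,3])/q[2]
a,b=ray(317,222,.138),ray(315.5,291,.138);print('bar',(a+b)/2,np.linalg.norm(a-b),np.arctan2(*(a-b)[1::-1]))
```

```text
[ 0.57403064 -0.05396659  0.21225903] [[4.5, -8.0], [-4.1, 1.2], [8.9, 0.5], [-0.3, -0.2], [-1.2, 1.3]]
[ 0.57414708 -0.05425695  0.21326451]
[[0.5614, 0.0044, 0.126], [0.5868, -0.1129, 0.126], [0.5189, -0.0662, 0.12]]
bar [0.56058134 0.00549948 0.138     ] 0.042212039627469895 0.9283296140915619
```

Emit:
servo_tool --pt "0 0 4 -50 0 0 -0.5" --pt "0 0 4 -85 0 0 -0.5" --pt "0 0 4 -91 0 0 -0.5" --pt "0.6 0 4 -91 0 0 -0.5" --pt "0.6 0 4 -91 0 0 -0.5" --pt "0.6 0 4 -91 0 0 -0.5" --force 30

```text
clock: 3.3
tool_pos: [0.5617, 0.0082, 0.1228]
ee_rot: [[0.813, 0.003, 0.583], [-0.583, 0.002, 0.813], [0.001, -1.0, 0.003]]
ft_force: [0.8, 0.3, 0.2]
opening: 0.515
```

Run:
```python
from h import *
s=r.get_state();w=optics.camera('wrist');print(s['tool_pos'],s['opening'],s['ft_force'],s['moment'])
cv2.imwrite('pics/w2.png',w['pixels'][:,:,::-1])
```

```text
[0.56166199 0.00817036 0.12281091] 0.5152561508134081 [0.81506883 0.34457258 0.18462705] [-0.03272238 -0.00302409 -0.01563004]
```

View pics/w2.png

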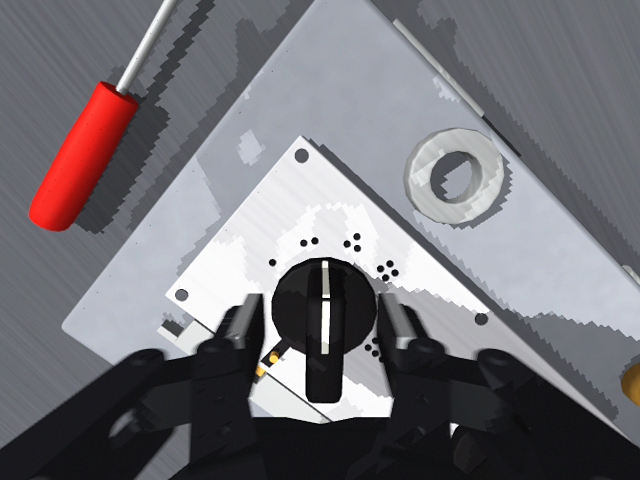

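Jaws straddle the bar, which is at column 324–325 (top face rows 298–402), while the jaw centre is at about 319. I compute the offset.

Run:
```python
from h import *
z=np.load('w1.npz');s=r.get_state();T=np.eye(4);T[:3,:3]=s['ee_rot'];T[:3,3]=s['tool_pos'];T=T@z['T']
d={k:float(z[k]) for k in('fx','fy','cx','cy')}
def ray(u,v,h):
    q=T[:3,:3]@np.array([(u-d['cx'])/d['fx'],(v-d['cy'])/d['fy'],1]);return T[:3,3]+q*(h-T[2,3])/q[2]
a,b=ray(325,298,.138),ray(323.5,402,.138);c=(a+b)/2;print('bar',c,np.linalg.norm(a-b),np.arctan2(*(a-b)[1::-1]))
print('off tool',s['ee_rot'].T@(c-s['tool_pos']) )
P=np.array([[.048,.118,.096],[-.048,.118,.096]]);print(fit([(P,np.array([[302,135],[165,295]]),d,T)],[.574,-.054,.21])[0],s['tool_pos'],s['clock'])
```

```text
bar [0.56056161 0.0059712  0.138     ] 0.04187402618130417 0.9377947529288551
off tool [ 0.00048243 -0.01541541 -0.0022523 ]
[ 0.57476851 -0.05425237  0.21211354] [0.56152433 0.00811379 0.12259147] 3.35
```

Emit:
servo_tool --pt "0.6 -0.5 -2.5 -2 0 0 -0.5" --pt "0.6 -0.5 -2.5 -2 0 0 -0.5" --pt "1 -0.5 -2.5 -2 0 0 -0.5" --pt "1 -0.5 -2.5 -2 0 0 -0.5" --pt "1 -0.5 -2.5 -2 0 0 -0.5" --pt "1 -0.5 -2.5 -2 0 0 -0.5" --pt "1 -0.5 -2.5 -2 0 0 -0.5" --pt "1 -0.5 -2.5 -2 0 0 -0.5" --force 30

```text
clock: 4.15
tool_pos: [0.5614, 0.0053, 0.1209]
ee_rot: [[0.807, 0.003, 0.59], [-0.59, 0.002, 0.807], [0.002, -1.0, 0.004]]
ft_force: [0.8, -2.8, 5.8]
opening: 0.156
```

```bash
cat > st.py <<'E'
from h import *
s=r.get_state();R=s['ee_rot']
print('t',round(s['clock'],2),'pos',s['tool_pos'].round(4),'ang',round(np.degrees(np.arctan2(R[1,0],R[0,0])),2),'op',round(s['opening'],3),'F',s['ft_force'].round(1),'M',s['moment'].round(3),'q7',round(s['q'][6],2),'qd',round(np.abs(s['qd']).max(),3))
E
python3 st.py
```

```text
t 4.15 pos [0.5614 0.0053 0.1209] ang -36.17 op 0.156 F [ 0.8 -2.8  5.8] M [-0.521 -0.238  0.013] q7 -0.42 qd 0.001
```

Emit:
servo_tool --pt "1 0 0 0 0 0 -5" --pt "1 0 0 0 0 0 -10" --pt "1 0 0 0 0 0 -15" --pt "1 0 0 0 0 0 -20" --pt "1 0 0 0 0 0 -25" --pt "1 0 0 0 0 0 -30" --pt "1 0 0 0 0 0 -35" --pt "1 0 0 0 0 0 -40" --pt "1 0 0 0 0 0 -43" --pt "1 0 0 0 0 0 -45" --pt "1 0 0 0 0 0 -45"

```text
clock: 5.25
tool_pos: [0.5621, 0.0043, 0.1209]
ee_rot: [[0.151, 0.005, 0.988], [-0.988, -0.003, 0.151], [0.004, -1.0, 0.005]]
ft_force: [5.9, -8.0, -2.2]
opening: 0.154
```

```bash
python3 st.py
```

```text
t 5.25 pos [0.5621 0.0043 0.1209] ang -81.29 op 0.154 F [ 5.9 -8.  -2.2] M [-1.509 -1.239 -0.111] q7 -1.07 qd 0.026
```

Emit:
servo_tool --pt "1 0.3 -0.5 0 0 0 -1" --pt "1 0.5 -1 0 0 0 -2" --pt "1 0.5 -1 0 0 0 -3" --pt "1 0.5 -1 0 0 0 -3"

```text
clock: 5.65
tool_pos: [0.5622, 0.004, 0.1209]
ee_rot: [[0.099, 0.004, 0.995], [-0.995, -0.002, 0.099], [0.003, -1.0, 0.004]]
ft_force: [-2.5, 2.2, 6.4]
opening: 0.16
```

```bash
python3 st.py
```

```text
t 5.65 pos [0.5622 0.004  0.1209] ang -84.32 op 0.16 F [-2.5  2.2  6.4] M [ 0.684  0.528 -0.051] q7 -1.11 qd 0.011
```

Emit:
servo_tool --pt "1 0 0 0 0 0 -0.7" --pt "1 0 0 0 0 0 -1.4" --pt "1 0 0 0 0 0 -2"

```text
clock: 5.95
tool_pos: [0.5622, 0.004, 0.1209]
ee_rot: [[0.063, 0.004, 0.998], [-0.998, -0.002, 0.063], [0.003, -1.0, 0.004]]
ft_force: [-0.7, -1.7, 3.3]
opening: 0.158
```

```bash
python3 st.py
```

```text
t 5.95 pos [0.5622 0.004  0.1209] ang -86.38 op 0.158 F [-0.7 -1.7  3.3] M [-0.121  0.039  0.223] q7 -1.14 qd 0.082
```

Emit:
servo_tool --pt "1 0 0 0 0 0 -0.6" --pt "1 0 0 0 0 0 -1.2" --pt "1 0 0 0 0 0 -1.8" --pt "1 0 0 0 0 0 -1.8"

```text
clock: 6.35
tool_pos: [0.5622, 0.0039, 0.1209]
ee_rot: [[0.031, 0.004, 1.0], [-1.0, -0.003, 0.031], [0.003, -1.0, 0.004]]
ft_force: [-0.3, -1.9, 3.7]
opening: 0.16
```

```bash
python3 st.py
```

```text
t 6.35 pos [0.5622 0.0039 0.1209] ang -88.22 op 0.16 F [-0.3 -1.9  3.7] M [-0.24   0.02   0.015] q7 -1.17 qd 0.012
```

Emit:
servo_tool --pt "1 0 0 0 0 0 -0.6" --pt "1 0 0 0 0 0 -1.2" --pt "1 0 0 0 0 0 -1.8" --pt "1 0 0 0 0 0 -1.8"

```text
clock: 6.75
tool_pos: [0.5622, 0.0038, 0.1209]
ee_rot: [[-0.001, 0.004, 1.0], [-1.0, -0.003, -0.001], [0.003, -1.0, 0.004]]
ft_force: [0.3, -1.6, 5.0]
opening: 0.161
```

```bash
python3 st.py
```

```text
t 6.75 pos [0.5622 0.0038 0.1209] ang -90.06 op 0.161 F [ 0.3 -1.6  5. ] M [-0.251  0.038 -0.059] q7 -1.2 qd 0.011
```

Emit:
servo_tool --pt "1 0 0 0 0 0 -0.6" --pt "1 0 0 0 0 0 -1.2" --pt "1 0 0 0 0 0 -1.8" --pt "1 0 0 0 0 0 -1.8"

```text
clock: 7.15
tool_pos: [0.5622, 0.0038, 0.1209]
ee_rot: [[-0.033, 0.004, 0.999], [-0.999, -0.003, -0.033], [0.003, -1.0, 0.004]]
ft_force: [-0.6, -2.2, 3.9]
opening: 0.16
```

```bash
python3 st.py
```

```text
t 7.15 pos [0.5622 0.0038 0.1209] ang -91.9 op 0.16 F [-0.6 -2.2  3.9] M [-0.337  0.042  0.023] q7 -1.22 qd 0.011
```

Emit:
servo_tool --pt "1 0 0 0 0 0 -0.6" --pt "1 0 0 0 0 0 -1.2" --pt "1 0 0 0 0 0 -1.8" --pt "1 0 0 0 0 0 -1.8"

```text
clock: 7.55
tool_pos: [0.5622, 0.0038, 0.1209]
ee_rot: [[-0.065, 0.004, 0.998], [-0.998, -0.003, -0.065], [0.003, -1.0, 0.004]]
ft_force: [-0.1, -2.0, 4.4]
opening: 0.158
```

```bash
python3 st.py
```

```text
t 7.55 pos [0.5622 0.0038 0.1209] ang -93.74 op 0.158 F [-0.1 -2.   4.4] M [-0.416  0.01  -0.023] q7 -1.25 qd 0.011
```

Emit:
servo_tool --pt "1 0 0 0 0 0 -0.6" --pt "1 0 0 0 0 0 -1.2" --pt "1 0 0 0 0 0 -1.8" --pt "1 0 0 0 0 0 -1.8"

```text
clock: 7.95
tool_pos: [0.5622, 0.0037, 0.1209]
ee_rot: [[-0.097, 0.003, 0.995], [-0.995, -0.003, -0.097], [0.003, -1.0, 0.004]]
ft_force: [-0.1, -2.5, 4.2]
opening: 0.161
```

```bash
python3 st.py
```

```text
t 7.95 pos [0.5622 0.0037 0.1209] ang -95.58 op 0.161 F [-0.1 -2.5  4.2] M [-0.426  0.091 -0.006] q7 -1.27 qd 0.012
```

Emit:
servo_tool --pt "1 0 0 0 0 0 -0.6" --pt "1 0 0 0 0 0 -1.2" --pt "1 0 0 0 0 0 -1.8" --pt "1 0 0 0 0 0 -1.8"

```text
clock: 8.35
tool_pos: [0.5622, 0.0037, 0.1209]
ee_rot: [[-0.129, 0.003, 0.992], [-0.992, -0.004, -0.129], [0.003, -1.0, 0.004]]
ft_force: [-0.8, -3.7, 3.8]
opening: 0.156
```

```bash
python3 st.py
python3 - <<'E'
from h import *
w=optics.camera('wrist');cv2.imwrite('pics/w3.png',w['pixels'][:,:,::-1])
E
```

```text
t 8.35 pos [0.5622 0.0037 0.1209] ang -97.42 op 0.156 F [-0.8 -3.7  3.8] M [-0.526  0.146 -0.025] q7 -1.3 qd 0.009
```

View pics/w3.png

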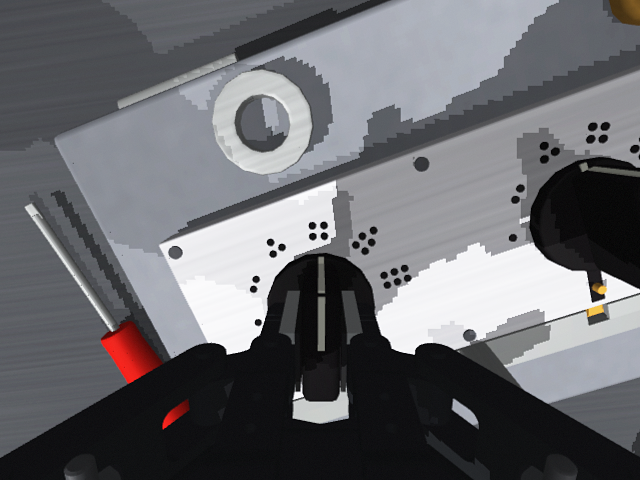

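The dial follows the jaws and its pointer is at the four dots (318,230). There is no catch yet, so it lies further on.

Emit:
servo_tool --pt "1 0 0 0 0 0 -0.6" --pt "1 0 0 0 0 0 -1.2" --pt "1 0 0 0 0 0 -1.8" --pt "1 0 0 0 0 0 -1.8"

```text
clock: 8.8
tool_pos: [0.5622, 0.0036, 0.1209]
ee_rot: [[-0.16, 0.003, 0.987], [-0.987, -0.004, -0.16], [0.003, -1.0, 0.004]]
ft_force: [-0.2, -4.1, 4.0]
opening: 0.16
```

```bash
python3 st.py
```

```text
t 8.8 pos [0.5622 0.0036 0.1209] ang -99.23 op 0.16 F [-0.2 -4.1  4. ] M [-0.637  0.057 -0.021] q7 -1.32 qd 0.01
```

Emit:
servo_tool --pt "1 0 0 0 0 0 -0.6" --pt "1 0 0 0 0 0 -1.2" --pt "1 0 0 0 0 0 -1.8" --pt "1 0 0 0 0 0 -1.8"

```text
clock: 9.2
tool_pos: [0.5622, 0.0036, 0.1209]
ee_rot: [[-0.192, 0.003, 0.981], [-0.981, -0.004, -0.192], [0.003, -1.0, 0.004]]
ft_force: [-0.2, -4.4, 3.7]
opening: 0.16
```

```bash
python3 st.py
```

```text
t 9.2 pos [0.5622 0.0036 0.1209] ang -101.07 op 0.16 F [-0.2 -4.4  3.7] M [-0.696  0.074 -0.034] q7 -1.35 qd 0.012
```

Emit:
servo_tool --pt "1 0 0 0 0 0 -0.6" --pt "1 0 0 0 0 0 -1.2" --pt "1 0 0 0 0 0 -1.8" --pt "1 0 0 0 0 0 -1.8"

```text
clock: 9.6
tool_pos: [0.5622, 0.0035, 0.1209]
ee_rot: [[-0.223, 0.003, 0.975], [-0.975, -0.004, -0.223], [0.004, -1.0, 0.004]]
ft_force: [-0.8, -4.3, 3.8]
opening: 0.163
```

```bash
python3 st.py
```

```text
t 9.6 pos [0.5622 0.0035 0.1209] ang -102.9 op 0.163 F [-0.8 -4.3  3.8] M [-0.827  0.112  0.074] q7 -1.37 qd 0.01
```

Emit:
servo_tool --pt "1 0 0 0 0 0 -0.5" --pt "1 0 0 0 0 0 -1" --pt "1 0 0 0 0 0 -1.4" --pt "1 0 0 0 0 0 -1.4"

```text
clock: 10.0
tool_pos: [0.5622, 0.0034, 0.1209]
ee_rot: [[-0.247, 0.003, 0.969], [-0.969, -0.004, -0.247], [0.004, -1.0, 0.004]]
ft_force: [-0.6, -5.1, 3.7]
opening: 0.16
```

```bash
python3 st.py
```

```text
t 10.0 pos [0.5622 0.0034 0.1209] ang -104.33 op 0.16 F [-0.6 -5.1  3.7] M [-0.826  0.129  0.129] q7 -1.39 qd 0.009
```

Emit:
servo_tool --pt "1 0 0 0 0 0 -0.5" --pt "1 0 0 0 0 0 -1" --pt "1 0 0 0 0 0 -1"

```text
clock: 10.3
tool_pos: [0.5622, 0.0034, 0.1209]
ee_rot: [[-0.265, 0.003, 0.964], [-0.964, -0.005, -0.265], [0.004, -1.0, 0.004]]
ft_force: [-1.0, -4.5, 4.7]
opening: 0.158
```

```bash
python3 st.py
```

```text
t 10.3 pos [0.5622 0.0034 0.1209] ang -105.36 op 0.158 F [-1.  -4.5  4.7] M [-0.862  0.122  0.068] q7 -1.41 qd 0.01
```

Emit:
servo_tool --pt "1 0 0 0 0 0 -0.5" --pt "1 0 0 0 0 0 -1" --pt "1 0 0 0 0 0 -1.3" --pt "1 0 0 0 0 0 -1.3"

```text
clock: 10.7
tool_pos: [0.5622, 0.0034, 0.1209]
ee_rot: [[-0.287, 0.003, 0.958], [-0.958, -0.005, -0.287], [0.004, -1.0, 0.004]]
ft_force: [0.8, -4.8, 5.3]
opening: 0.156
```

```bash
python3 st.py
```

```text
t 10.7 pos [0.5622 0.0034 0.1209] ang -106.68 op 0.156 F [ 0.8 -4.8  5.3] M [-0.948  0.154  0.033] q7 -1.43 qd 0.006
```

Emit:
servo_tool --pt "1 0 0 0 0 0 -0.5" --pt "1 0 0 0 0 0 -1" --pt "1 0 0 0 0 0 -1"

```text
clock: 11.0
tool_pos: [0.5622, 0.0034, 0.1209]
ee_rot: [[-0.304, 0.002, 0.953], [-0.953, -0.005, -0.304], [0.004, -1.0, 0.004]]
ft_force: [-1.6, -5.4, 4.3]
opening: 0.155
```

```bash
python3 st.py
python3 - <<'E'
from h import *
a=optics.camera('top')['pixels'][200:340,265:495,::-1];b=optics.camera('wrist')['pixels'][:,:,::-1]
cv2.imwrite('pics/t2.png',np.vstack([cv2.resize(a,(500,300),interpolation=cv2.INTER_CUBIC),cv2.resize(b[240:],(500,188*1))]))
E
```

```text
t 11.0 pos [0.5622 0.0034 0.1209] ang -107.73 op 0.155 F [-1.6 -5.4  4.3] M [-0.937  0.162  0.138] q7 -1.44 qd 0.006
```

View pics/t2.png

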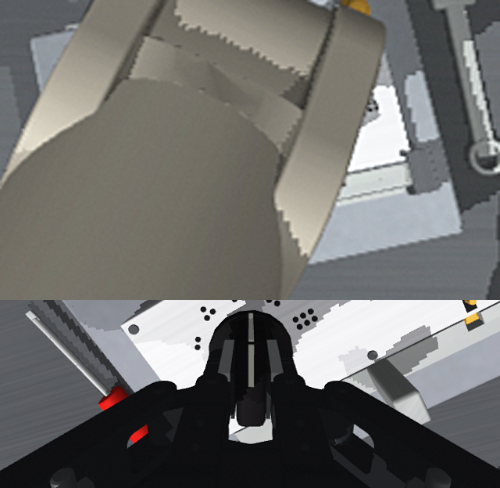

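Emit:
servo_tool --pt "1 0 0 0 0 0 -0.5" --pt "1 0 0 0 0 0 -1" --pt "1 0 0 0 0 0 -1"

```text
clock: 11.4
tool_pos: [0.5622, 0.0034, 0.1209]
ee_rot: [[-0.322, 0.002, 0.947], [-0.947, -0.005, -0.322], [0.004, -1.0, 0.004]]
ft_force: [-0.7, -5.1, 4.5]
opening: 0.155
```

```bash
python3 st.py
```

```text
t 11.4 pos [0.5622 0.0034 0.1209] ang -108.76 op 0.155 F [-0.7 -5.1  4.5] M [-0.989  0.134  0.187] q7 -1.46 qd 0.006
```

Run:
```python
from h import *
b=optics.camera('wrist')['pixels'][:,:,::-1];cv2.imwrite('pics/w4.png',b)
for f in('w3','w4'):
    g=cv2.cvtColor(cv2.imread(f'pics/{f}.png'),6).astype(float)[:,309:335]
    for a in(262,275,300,320,345):
        m=np.clip(g[a:a+6]-70,0,None);print(f,a,round((m*np.arange(309,335)).sum()/m.sum(),2),end=' ')
    print()
```

```text
w3 262 320.83 w3 275 321.04 w3 300 321.09 w3 320 321.08 w3 345 320.87 
w4 262 320.67 w4 275 320.73 w4 300 321.08 w4 320 321.09 w4 345 321.11
```

Emit:
servo_tool --pt "1 0 0 0 0 0 -0.3" --pt "1 0 0 0 0 0 -0.5" --pt "1 0 0 0 0 0 -0.5"

```text
clock: 11.75
tool_pos: [0.5622, 0.0033, 0.1209]
ee_rot: [[-0.33, 0.002, 0.944], [-0.944, -0.005, -0.33], [0.004, -1.0, 0.004]]
ft_force: [-1.2, -4.8, 5.2]
opening: 0.157
```

```bash
python3 st.py;  python3 - <<'E'
from h import *
b=optics.camera('wrist')['pixels'][:,:,::-1];cv2.imwrite('pics/w5.png',b)
for f in('w5',):
    g=cv2.cvtColor(cv2.imread(f'pics/{f}.png'),6).astype(float)[:,309:335]
    for a in(262,275,300,320,345):
        m=np.clip(g[a:a+6]-70,0,None);print(f,a,round((m*np.arange(309,335)).sum()/m.sum(),2),end=' ')
E
python3 st.py
```

```text
t 11.75 pos [0.5622 0.0033 0.1209] ang -109.28 op 0.157 F [-1.2 -4.8  5.2] M [-0.947  0.17   0.286] q7 -1.46 qd 0.002
w5 262 320.62 w5 275 320.7 w5 300 320.88 w5 320 321.03 w5 345 321.11 t 11.8 pos [0.5622 0.0033 0.1209] ang -109.28 op 0.16 F [-1.1 -5.9  3.7] M [-0.988  0.132  0.253] q7 -1.46 qd 0.001
```

Moment has risen steadily to about 0.27 N m, above the 0.12 friction, and the pointer now lags the jaws. That is the catch. I back off into the play, let go, rise and look at the pin.

Emit:
servo_tool --pt "1 0 0 0 0 0 1" --pt "1 0 0 0 0 0 2" --pt "1 0 0 0 0 0 2" --pt "0.4 0 0 0 0 0 2" --pt "0.4 0 0 0 0 0 2" --pt "0.4 0 0 0 0 0 2" --pt "0.4 0 0 45 0 0 2" --pt "0.4 0 0 90 0 0 2" --pt "0.4 0 0 90 0 0 2"

```text
clock: 12.7
tool_pos: [0.5644, 0.003, 0.2154]
ee_rot: [[-0.298, 0.008, 0.955], [-0.955, -0.004, -0.298], [0.001, -1.0, 0.009]]
ft_force: [-0.7, 0.1, -1.1]
opening: 0.595
```

```bash
python3 st.py
python3 - <<'E'
from h import *
b=optics.camera('wrist')['pixels'][:,:,::-1];cv2.imwrite('pics/w6.png',b)
E
python3 st.py
```

```text
t 12.7 pos [0.5644 0.003  0.2154] ang -107.31 op 0.595 F [-0.7  0.1 -1.1] M [-0.052 -0.045 -0.022] q7 -1.54 qd 0.073
t 12.75 pos [0.5634 0.0037 0.213 ] ang -107.26 op 0.599 F [-0.4  0.6 -1.1] M [-0.009  0.064  0.014] q7 -1.54 qd 0.046
```

View pics/w6.png

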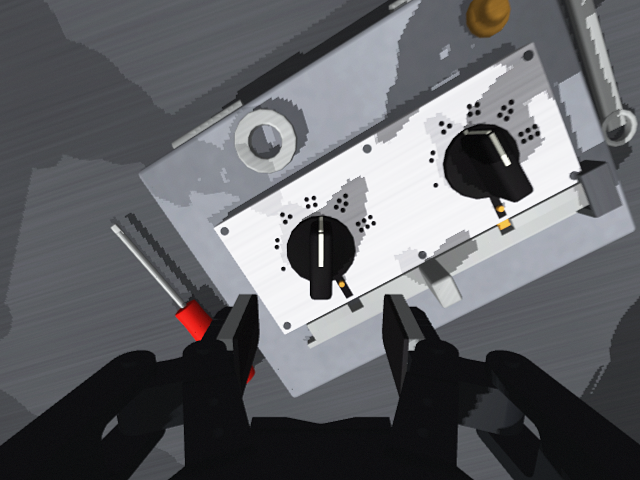

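The left brass nose is gone and its pin has moved to (342,285), so the left pawl has dropped. The right nose still shows at (506,227). The right pointer's top line runs (490,132)–(509,165).

Run:
```python
from h import *
z=np.load('w1.npz');s=r.get_state();T=np.eye(4);T[:3,:3]=s['ee_rot'];T[:3,3]=s['tool_pos'];T=T@z['T']
d={k:float(z[k]) for k in('fx','fy','cx','cy')}
def ray(u,v,h):
    q=T[:3,:3]@np.array([(u-d['cx'])/d['fx'],(v-d['cy'])/d['fy'],1]);return T[:3,3]+q*(h-T[2,3])/q[2]
for (a,b) in (((490,132),(509,165)),((320.5,233),(321,266))):
    a,b=ray(*a,.138),ray(*b,.138);u=(a-b)/np.linalg.norm(a-b);print(a,b,np.linalg.norm(a-b),np.degrees(np.arctan2(u[1],u[0])),'axis~',a-u*.022)
P=np.array([[.048,.118,.096],[-.048,.118,.096],[.048,-.118,.096]]);p,e=fit([(P,np.array([[215,228],[283,334],[536,43]]),d,T)],[.574,-.054,.21]);print(p,e,world([[0,.06,.126],[0,-.06,.126]],p))
```

```text
[ 0.60689775 -0.10372824  0.138     ] [ 0.58671484 -0.11055948  0.138     ] 0.021307645927696916 18.699241016967484 axis~ [ 0.58605903 -0.11078145  0.138     ]
[ 0.58081831 -0.00111071  0.138     ] [0.56162507 0.00456092 0.138     ] 0.020013697740836563 -16.46248860008409 axis~ [0.55972019 0.00512382 0.138     ]
[ 0.57329631 -0.05290456  0.20629486] [-3.60108077  0.10893401 -0.10089237  3.05554095  2.51039919 -0.57701195] [[ 0.56100623  0.00582324  0.126     ]
 [ 0.5855864  -0.11163235  0.126     ]]
```

Emit:
servo_tool --pt "0.4 24.5 -116.5 0 0 0 36" --pt "0.4 24.5 -116.5 0 0 0 36" --pt "0.4 24.5 -116.5 0 0 0 36" --pt "0.4 24.5 -116.5 0 0 0 36" --pt "0.4 24.5 -116.5 0 0 0 36" --pt "0.4 24.5 -116.5 0 0 0 36" --pt "0.4 24.5 -116.5 0 0 0 36" --pt "0.4 24.5 -116.5 -40 0 0 36" --pt "0.4 24.5 -116.5 -75 0 0 36" --pt "0.4 24.5 -116.5 -80 0 0 36" --pt "0.4 24.5 -116.5 -80 0 0 36"

```text
clock: 13.85
tool_pos: [0.5875, -0.1128, 0.1327]
ee_rot: [[0.321, 0.005, 0.947], [-0.947, 0.0, 0.321], [0.001, -1.0, 0.005]]
ft_force: [0.5, -0.1, 0.4]
opening: 0.601
```

```bash
python3 st.py
python3 - <<'E'
from h import *
b=optics.camera('wrist')['pixels'][:,:,::-1];cv2.imwrite('pics/w7.png',b)
E
```

```text
t 13.85 pos [ 0.5875 -0.1128  0.1327] ang -71.3 op 0.601 F [ 0.5 -0.1  0.4] M [-0.028 -0.01  -0.054] q7 -0.72 qd 0.034
```

View pics/w7.png

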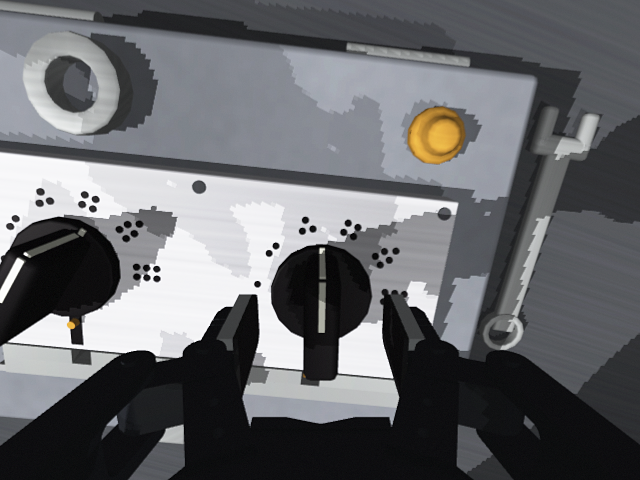

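The bar is centred at column 321 and upright between the jaws. I lower and grip.

Emit:
servo_tool --pt "0.4 0 0 -8 0 0 0" --pt "0.4 0 0 -11 0 0 0" --pt "0.4 0 0 -12 0 0 0" --pt "1 0 0 -12 0 0 0" --pt "1 0 0 -12 0 0 0" --pt "1 0 0 -12 0 0 0" --pt "1 0 0 -12 0 0 0" --pt "1 0 0 -12 0 0 0" --pt "1 0 0 -12 0 0 0"

```text
clock: 14.8
tool_pos: [0.5883, -0.1128, 0.1222]
ee_rot: [[0.321, 0.007, 0.947], [-0.947, 0.001, 0.321], [0.002, -1.0, 0.007]]
ft_force: [-1.8, 2.7, 5.1]
opening: 0.16
```

```bash
python3 st.py
```

```text
t 14.8 pos [ 0.5883 -0.1128  0.1222] ang -71.29 op 0.16 F [-1.8  2.7  5.1] M [0.516 0.521 0.04 ] q7 -0.71 qd 0.001
```

Emit:
servo_tool --pt "1 0 0 0 0 0 4" --pt "1 0 0 0 0 0 8" --pt "1 0 0 0 0 0 12" --pt "1 0 0 0 0 0 16" --pt "1 0 0 0 0 0 20" --pt "1 0 0 0 0 0 24" --pt "1 0 0 0 0 0 28" --pt "1 0 0 0 0 0 31" --pt "1 0 0 0 0 0 33" --pt "1 0 0 0 0 0 34" --pt "1 0 0 0 0 0 34"

```text
clock: 15.9
tool_pos: [0.5876, -0.1119, 0.1222]
ee_rot: [[0.796, 0.004, 0.605], [-0.605, 0.006, 0.796], [-0.0, -1.0, 0.007]]
ft_force: [-5.7, 5.6, 5.9]
opening: 0.162
```

```bash
python3 st.py
```

```text
t 15.9 pos [ 0.5876 -0.1119  0.1222] ang -37.22 op 0.162 F [-5.7  5.6  5.9] M [1.247 1.216 0.05 ] q7 -0.22 qd 0.015
```

Emit:
servo_tool --pt "1 -0.3 0.3 0 0 0 0.6" --pt "1 -0.3 0.3 0 0 0 1.2" --pt "1 -0.3 0.3 0 0 0 1.8" --pt "1 -0.3 0.3 0 0 0 1.8"

```text
clock: 16.3
tool_pos: [0.5875, -0.1117, 0.1222]
ee_rot: [[0.815, 0.004, 0.579], [-0.579, 0.006, 0.815], [-0.0, -1.0, 0.008]]
ft_force: [1.6, 0.6, -0.6]
opening: 0.16
```

```bash
python3 st.py
```

```text
t 16.3 pos [ 0.5875 -0.1117  0.1222] ang -35.4 op 0.16 F [ 1.6  0.6 -0.6] M [-0.171 -0.292  0.018] q7 -0.19 qd 0.009
```

Emit:
servo_tool --pt "1 0 0 0 0 0 0.6" --pt "1 0 0 0 0 0 1.2" --pt "1 0 0 0 0 0 1.8" --pt "1 0 0 0 0 0 1.8"

```text
clock: 16.7
tool_pos: [0.5874, -0.1116, 0.1222]
ee_rot: [[0.833, 0.004, 0.553], [-0.553, 0.007, 0.833], [-0.0, -1.0, 0.008]]
ft_force: [0.0, 0.4, -0.4]
opening: 0.159
```

```bash
python3 st.py
```

```text
t 16.7 pos [ 0.5874 -0.1116  0.1222] ang -33.56 op 0.159 F [ 0.   0.4 -0.4] M [ 0.055 -0.12  -0.078] q7 -0.17 qd 0.011
```

Emit:
servo_tool --pt "1 0 0 0 0 0 0.6" --pt "1 0 0 0 0 0 1.2" --pt "1 0 0 0 0 0 1.8" --pt "1 0 0 0 0 0 1.8"

```text
clock: 17.1
tool_pos: [0.5874, -0.1116, 0.1222]
ee_rot: [[0.851, 0.004, 0.526], [-0.526, 0.007, 0.851], [-0.001, -1.0, 0.008]]
ft_force: [-0.0, 1.1, 0.9]
opening: 0.156
```

```bash
python3 st.py
```

```text
t 17.1 pos [ 0.5874 -0.1116  0.1222] ang -31.73 op 0.156 F [-0.   1.1  0.9] M [ 0.186  0.01  -0.068] q7 -0.14 qd 0.011
```

Emit:
servo_tool --pt "1 0 0 0 0 0 0.6" --pt "1 0 0 0 0 0 1.2" --pt "1 0 0 0 0 0 1.8" --pt "1 0 0 0 0 0 1.8"

```text
clock: 17.5
tool_pos: [0.5873, -0.1116, 0.1222]
ee_rot: [[0.867, 0.003, 0.498], [-0.498, 0.007, 0.867], [-0.001, -1.0, 0.008]]
ft_force: [0.6, 1.3, 1.4]
opening: 0.161
```

```bash
python3 st.py
```

```text
t 17.5 pos [ 0.5873 -0.1116  0.1222] ang -29.9 op 0.161 F [0.6 1.3 1.4] M [ 0.227  0.132 -0.124] q7 -0.11 qd 0.012
```

Emit:
servo_tool --pt "1 0 0 0 0 0 0.5" --pt "1 0 0 0 0 0 1" --pt "1 0 0 0 0 0 1.2" --pt "1 0 0 0 0 0 1.2"

```text
clock: 17.9
tool_pos: [0.5873, -0.1115, 0.1222]
ee_rot: [[0.877, 0.003, 0.48], [-0.48, 0.007, 0.877], [-0.001, -1.0, 0.008]]
ft_force: [-0.8, 0.7, 1.6]
opening: 0.156
```

```bash
python3 st.py
```

```text
t 17.9 pos [ 0.5873 -0.1115  0.1222] ang -28.69 op 0.156 F [-0.8  0.7  1.6] M [ 0.378  0.147 -0.277] q7 -0.1 qd 0.004
```

Moment reached -0.28 N m, the same signature as on the left. I back off 1.8°, release and check.

Emit:
servo_tool --pt "1 0 0 0 0 0 -1" --pt "1 0 0 0 0 0 -1.8" --pt "1 0 0 0 0 0 -1.8" --pt "0.4 0 0 0 0 0 -1.8" --pt "0.4 0 0 0 0 0 -1.8" --pt "0.4 0 0 0 0 0 -1.8" --pt "0.4 0 0 45 0 0 -1.8" --pt "0.4 0 0 90 0 0 -1.8" --pt "0.4 -25 20 90 0 0 -1.8" --pt "0.4 -25 20 90 0 0 -1.8"

```text
clock: 18.9
tool_pos: [0.5609, -0.0899, 0.2132]
ee_rot: [[0.862, 0.004, 0.506], [-0.506, 0.009, 0.862], [-0.001, -1.0, 0.01]]
ft_force: [-0.6, 0.1, -1.5]
opening: 0.603
```

```bash
python3 - <<'E'
from h import *
b=optics.camera('wrist')['pixels'][:,:,::-1];cv2.imwrite('pics/w8.png',b)
E
python3 st.py
```

```text
t 18.95 pos [ 0.5617 -0.0905  0.2128] ang -30.41 op 0.6 F [0.2 0.1 0. ] M [0.013 0.005 0.049] q7 -0.24 qd 0.036
```

View pics/w8.png

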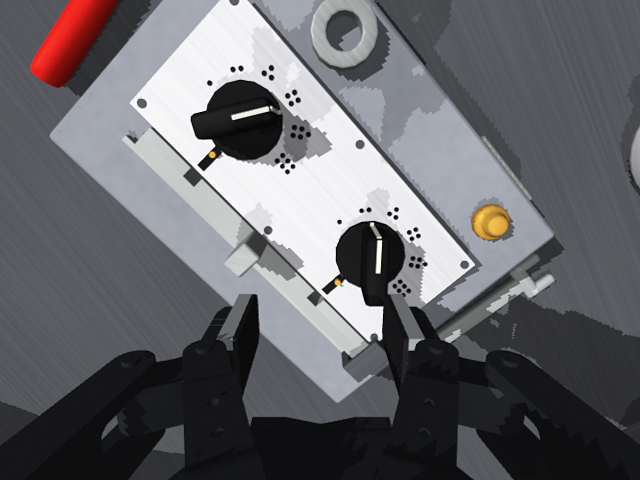

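Both brass noses are gone and the notches are empty, with the pins at (212,155) and (337,283), so both pawls have dropped. Now I pinch the tab across the safe's y.

Emit:
servo_tool --pt "0.4 -42 24 0 0 0 -47.5" --pt "0.4 -42 24 0 0 0 -47.5" --pt "0.4 -42 24 0 0 0 -47.5" --pt "0.4 -42 24 0 0 0 -47.5" --pt "0.4 -42 24 0 0 0 -47.5" --pt "0.4 -42 24 0 0 0 -47.5" --pt "0.4 -42 24 -40 0 0 -47.5" --pt "0.4 -42 24 -60 0 0 -47.5" --pt "0.4 -42 24 -60 0 0 -47.5" --force 20

```text
clock: 19.85
tool_pos: [0.5184, -0.0669, 0.1504]
ee_rot: [[0.209, 0.005, 0.978], [-0.978, 0.001, 0.209], [-0.0, -1.0, 0.005]]
ft_force: [0.1, 1.5, 0.5]
opening: 0.6
```

```bash
python3 - <<'E'
from h import *
b=optics.camera('wrist')['pixels'][:,:,::-1];cv2.imwrite('pics/w9.png',b)
E
python3 st.py
```

```text
t 19.9 pos [ 0.5193 -0.0672  0.1521] ang -77.96 op 0.6 F [-0.5  0.4 -0.2] M [ 0.01  -0.019 -0.029] q7 -1.01 qd 0.036
```

View pics/w9.png

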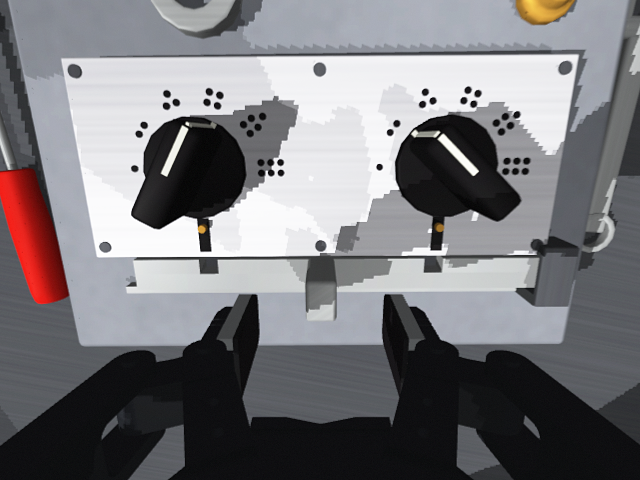

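The tab is centred at column 321 between the jaws, and both notches show empty in front of the pins at (202,230) and (439,228). I lower and pinch.

Emit:
servo_tool --pt "0.4 0 0.5 -30 0 0 0" --pt "0.4 0 0.5 -36 0 0 0" --pt "0.4 0 0.5 -36 0 0 0" --pt "1 0 0.5 -36 0 0 0" --pt "1 0 0.5 -36 0 0 0" --pt "1 0 0.5 -36 0 0 0" --pt "1 0 0.5 -36 0 0 0" --pt "1 0 0.5 -36 0 0 0" --pt "1 0 0.5 -36 0 0 0" --force 20

```text
clock: 20.8
tool_pos: [0.5199, -0.0666, 0.117]
ee_rot: [[0.209, 0.008, 0.978], [-0.978, 0.002, 0.209], [-0.0, -1.0, 0.008]]
ft_force: [-2.4, 0.1, 9.9]
opening: 0.159
```

```bash
python3 st.py
```

```text
t 20.8 pos [ 0.5199 -0.0666  0.117 ] ang -77.94 op 0.159 F [-2.4  0.1  9.9] M [-0.022  0.469  0.147] q7 -0.96 qd 0.002
```

Emit:
servo_tool --pt "1 -0.2 1 0 0 0 0" --pt "1 -0.4 2 0 0 0 0" --pt "1 -0.6 3 0 0 0 0" --pt "1 -0.85 4 0 0 0 0" --pt "1 -0.85 4 0 0 0 0"

```text
clock: 21.3
tool_pos: [0.519, -0.0626, 0.1172]
ee_rot: [[0.209, 0.008, 0.978], [-0.978, 0.002, 0.209], [-0.0, -1.0, 0.008]]
ft_force: [-0.1, -1.8, -1.2]
opening: 0.16
```

```bash
python3 st.py
```

```text
t 21.3 pos [ 0.519  -0.0626  0.1172] ang -77.94 op 0.16 F [-0.1 -1.8 -1.2] M [-0.474  0.049  0.178] q7 -0.96 qd 0.003
```

It passes the 1 mm play freely. I continue to 22 mm.

Emit:
servo_tool --pt "1 -0.4 2 0 0 0 0" --pt "1 -0.8 4 0 0 0 0" --pt "1 -1.2 6 0 0 0 0" --pt "1 -1.7 8 0 0 0 0" --pt "1 -2.1 10 0 0 0 0" --pt "1 -2.5 12 0 0 0 0" --pt "1 -3 14 0 0 0 0" --pt "1 -3.4 16 0 0 0 0" --pt "1 -3.7 17.5 0 0 0 0" --pt "1 -3.7 17.5 0 0 0 0"

```text
clock: 22.3
tool_pos: [0.5151, -0.0447, 0.1171]
ee_rot: [[0.209, 0.007, 0.978], [-0.978, 0.002, 0.209], [-0.001, -1.0, 0.008]]
ft_force: [-3.5, -1.5, -0.1]
opening: 0.159
```

```bash
python3 st.py
```

```text
t 22.3 pos [ 0.5151 -0.0447  0.1171] ang -77.92 op 0.159 F [-3.5 -1.5 -0.1] M [-0.323  0.764  0.137] q7 -1.0 qd 0.004
```

Emit:
servo_tool --pt "1 -0.1 0.5 0 0 0 0" --pt "1 -0.2 1 0 0 0 0" --pt "1 -0.3 1.4 0 0 0 0" --pt "1 -0.3 1.4 0 0 0 0"

```text
clock: 22.7
tool_pos: [0.5148, -0.0433, 0.1171]
ee_rot: [[0.209, 0.007, 0.978], [-0.978, 0.002, 0.209], [-0.001, -1.0, 0.008]]
ft_force: [-2.3, -3.1, 0.5]
opening: 0.163
```

```bash
python3 st.py
```

```text
t 22.7 pos [ 0.5148 -0.0433  0.1171] ang -77.92 op 0.163 F [-2.3 -3.1  0.5] M [-0.787  0.531  0.139] q7 -1.0 qd 0.002
```

Travel is now about 23.9 mm and the force is low. I open the jaws and rise.

Emit:
servo_tool --pt "0.5 0 0 0 0 0 0" --pt "0.5 0 0 0 0 0 0" --pt "0.5 0 0 0 0 0 0" --pt "0.5 0 0 0 0 0 0" --pt "0.5 0 0 30 0 0 0" --pt "0.5 0 0 70 0 0 0" --pt "0.5 0 0 100 0 0 0" --pt "0.5 0 0 100 0 0 0" --pt "0.5 0 0 100 0 0 0"

```text
clock: 23.6
tool_pos: [0.515, -0.0429, 0.2175]
ee_rot: [[0.21, 0.009, 0.978], [-0.978, 0.003, 0.21], [-0.001, -1.0, 0.009]]
ft_force: [-0.7, 1.5, -0.4]
opening: 0.499
```

```bash
python3 - <<'E'
from h import *
b=optics.camera('wrist')['pixels'][:,:,::-1];cv2.imwrite('pics/w10.png',b)
E
python3 st.py
```

```text
t 23.65 pos [ 0.5145 -0.043   0.2168] ang -77.89 op 0.499 F [-1.   0.2 -0.1] M [0.032 0.013 0.043] q7 -1.15 qd 0.017
```

View pics/w10.png

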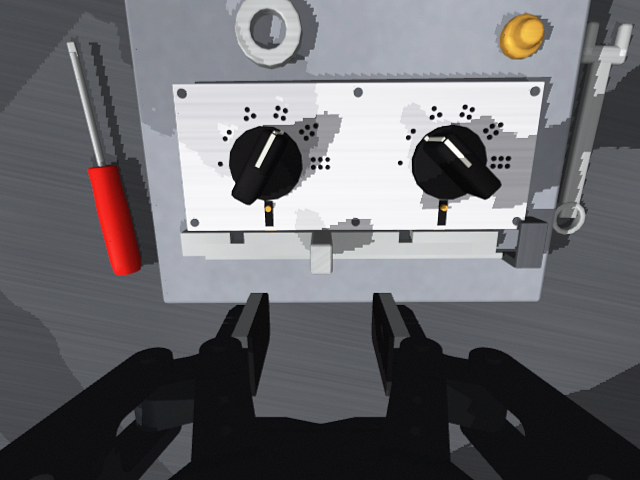

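The tab at (321,258) has shifted left along with the bolt, and its notches at (237,238) and (405,237) have moved past the pins at (268,209) and (444,209). The bystanders look untouched and the gripper is clear, so I hand in.

```bash
python3 -c "
from cell import r
print(r.hand_in())"
```

```text
the job is handed in; nothing more can be done
None
```

The safe is unlocked and the job was handed in at about 24 s on the robot clock; no verdict was reported.

- **Left dial:** I turned it clockwise until it stopped, at a peak of about 0.29 N m (roughly 7 N on the pawl). I then backed it off into its play, at an estimated 2.08–2.09 rad. That is within the allowed 1.62–2.15, but near the upper end.
- **Right dial:** I turned it counter-clockwise until it stopped, at a peak of about 0.28 N m. I then backed it off to an estimated 0.74 rad; the allowed range is 0.36–0.89.
- **Bolt:** Before sliding it, two wrist pictures showed both brass noses gone from their notches while the bolt was still shut. I pinched the tab and slid it about 23.9 mm left with about 4 N of wrist force, then let go and rose clear.
- **Final picture:** The bolt is shifted left past the pins, both pins are still in, and the screwdriver, spanner, bearing and nut look undisturbed. The robot touches nothing.

**Disagreements:** the left catch was felt slightly past the stated limit by my estimate, at about 2.11 rad against a maximum of 2.095 with play. My estimate of the safe's turn also varied between 0.206 and 0.22 rad depending on the method. Dial angles are therefore good to about 0.02 rad.

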